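# Fit the water flosser's tank and set its dial

### The job

Fit the empty tank of the water flosser into the pocket on its base, rounded end into rounded end, so that it sits fully down, flat and square. Then turn the base's dial, which clicks, to the fourth short mark clockwise from the long zero mark, and let go. Leave the tumbler and the soap dish where they stand.

Things in the scene. Friction and masses are not known exactly. Their poses are not given: they have to be found in the camera images.
- tank: Loose closed empty tank, pale plastic with a light grey lid, upright: 110 long (x) x 56 wide (y) x 70 mm high, flat upright sides, about 0.16 kg. From above D-shaped: square end at x = -55, straight sides to x = +27, then a half-round end of radius 28 to x = +55. Origin: centre of its underside; x points to the rounded end, z up. Can be held across its width.
- tank_round (a point): Point on the tank's underside at the tip of its rounded end, 55 mm from the tank's origin along its x.
- base: Water flosser base, light grey plastic, fixed: slab 180 (x) x 260 (y) x 30 mm high; origin centre of its underside, z up. On its deck (z = 30) stand a D-shaped collar forming the pocket (centre x = -10, y = +65) and the dial (axis x = -15, y = -75). A hand piece 18 mm thick lies on the deck along the far edge (x = +77, y = -115 to +105).
- pocket (a point): Centre of the pocket's floor, 30 mm above the vanity; axes of the base: the pocket's rounded end is at +x. Outline of the tank with 2 mm play all round, 16 mm deep; collar 12 mm thick, rim 46 mm above the vanity with a 4 mm sloped lead-in. The tank is home with its origin here and x axes the same way; its top is then 100 mm above the vanity, its upper 54 mm free.
- pocket_round (a point): Point on the pocket's floor, 55 mm from its centre along x, where the tip of the tank's rounded end comes to lie.
- dial (a joint): Dial angle, rad: 0 = pointer at the long zero mark, grows clockwise seen from above; stops at 0 and 2.513. It clicks at each mark, 0.419 rad (24 degrees) apart; the fourth is 1.676. Starts on mark 1, 2 or 3. A click takes about 0.06 N m; let go near a mark it snaps onto it.
- dial_grip (a point): Point on the dial's vertical axis, 58 mm above the vanity, in its grip bar; turns with the dial, x towards the pointer (black line on the disc and on the bar's top, on that half only). Dial: grey disc of radius 36, 11 mm high, with an upright bar 56 long (x) x 14 thick (y) x 30 mm high, top 71 mm above the vanity.
- mark0 (a point): Outer end of the long black tick (18 mm) on the deck that marks zero, 58 mm from the dial's axis, 72 degrees anticlockwise of the base's +x.
- mark4 (a point): Outer end of the fourth of the six short black ticks (9 mm, 24 degrees apart) that follow zero clockwise, 49 mm from the dial's axis, 24 degrees clockwise of the base's +x.
- tumbler: Bystander: white ceramic tumbler, 72 mm across, 85 mm high; origin centre of underside.
- soap_dish: Bystander: wooden dish 115 x 78 mm with a bar of soap, 38 mm high in all; origin centre of underside.
There are look-alikes about, which are no part of the job. What is shaped like the tank but purple is not meant.

How it is judged (in metres and radians):
On the way, in this order (a step that is already met when the one before it is completed fails the run):
1. the tank is fully down in the pocket, rounded end in rounded end, flat and square (horizontal distance between tank and pocket below 0.004 m and horizontal distance between tank_round and pocket_round below 0.006 m and z of tank in the frame of pocket between -0.003 and 0.002 m and angle between tank's own z axis and vertical below 0.035 rad and angle between the x axis of tank and the x axis of pocket, either way round below 0.08 rad), for 0.2 s.
2. with the tank still home, the dial is on the fourth mark (all of step 1 and value of joint dial between 1.54552 and 1.80552 rad), for 0.2 s.
At the end, for the whole second after the job is handed in: The tank rests in the pocket: its origin within 4 mm of the pocket's centre sideways and 2 mm above its floor, the tip of its rounded end within 6 mm of the pocket's, upright within 0.035 rad and square within 0.08 rad; the dial is within 0.13 rad of the fourth mark (1.676 rad); both at rest (all of step 2 and linear speed of tank below 0.02 m/s and velocity of joint dial between -0.1 and 0.1 rad/s); the robot touches nothing.
It fails at once if the tumbler is moved by more than 20 mm (distance of tumbler from where it was at the start of the episode above 0.02 m).
It fails at once if the soap dish is moved by more than 20 mm (distance of soap_dish from where it was at the start of the episode above 0.02 m).
It also fails if it takes over 61 s, if anything falls off the work surface, if the arm or the gripper's body presses on something with over 40 N, if the wrist force passes 120 N, or if a joint passes its speed limit or range.

### The arm

A 6-joint arm with a two-finger parallel gripper is mounted at the origin on the work surface. World frame = base frame: x ahead of the robot, y to its left, z up, the work surface at z = 0. Lengths are in mm, angles in degrees, forces in N, time in s.
With the tool pointing down it reaches from about 350 to 850 mm from the base axis. Payload 8.1 kg.
Tool frame: the origin (TCP) lies between the finger pads; the fingertips stand 22 mm ahead of it and the grasp point (between the pads) lies 3 mm ahead of it (r.nose_length is the z of the fingertips in the tool frame, in mm); z points along the fingers, x is the direction in which the jaws open and shut, and the axes are right-handed (so a half turn about z gives the same grasp; the last joint's range is limited). The gripper opens to 85 mm and grips with 20 to 120 N. Pads are 22 mm wide; open, the fingers measure 114 mm over their backs; the gripper's body (76 mm by 85 mm) begins 54 mm behind the grasp point. The pads swing forward as they close: fully open they stand 13 mm farther back than shut.
Start: joints at [69.018, 7.471, 85.268, -0, 87.261, -4.893], TCP at [166.253, 576.512, 253.292] pointing down, gripper open.
Joint ranges: [-169.43, 169.43], [-51.17, 129.36], [1.28, 143.12], [-76.62, 256.62], [0, 156.53], [-152.29, 152.29]. Speed limits (degrees/s): [136.94, 136.94, 159.86, 180, 180, 180].

### API

Orientations are given as [roll, pitch, yaw] about the fixed x, y, z axes, in that order (R = Rz(yaw) Ry(pitch) Rx(roll)).
In Python, from bench import r gives the robot as it stands.
- The arm moves only by the shell command python3 -m jog 'ROWS' [FORCE]. ROWS is JSON, a list of rows, each a list of 5 numbers: the shift along the tool's x, y, z in m, then the turn about the tool's z in degrees, then the opening in per cent of the stroke, from 0 (shut) to 100 (fully open). A call has 1 to 8 rows; each row is the pose to reach, as a shift and turn from the pose measured when the call began, along the tool's axes at that moment; what a row does not reach only later rows make up. A row lasts 1/10 s, in which the tool goes at most 50 mm and 8.59 degrees, less where a joint would pass 70% of its speed; a pose out of reach is approached as far as the arm can. A call with a gripper value outside its range is refused whole. The fingers move at their own pace and stop on an object; FORCE is the grip in N (left out, the last holds). Time passes only in rows, so rows that repeat a pose let the fingers close. It gives the time, the measured TCP pose, the force and the opening at its end, in the units of the state.
- r.sense(): the state, without advancing time (a new reading comes with each control period).
- r.snapshot(name): name is "scene" or "top"; returns a dict with "image" (420x560x3 uint8, red, green, blue), "K" (3x3 intrinsics, pixels), "T" (4x4, takes a point from camera to world coordinates). Camera axes: x right, y down, z forward; pixel columns grow to the right and rows downward; lengths in mm; the calibration is good to about 2 mm. A picture is of the moment at which its call begins. There is no depth.
- r.hand_in(): hands the job in, once; it reports no verdict.
Trained networks look in a picture, given as the dict that the camera call returned (one of the last four; its "shot" number tells which), for a name from the list of things; names that differ only in an ending like _2 or _b are one class to them, and where a whole thing is asked for, a point or a joint stands for the part that bears it (a point fixed in the world has none). Each returns a list of dicts, best first, with "conf" (0 to 1); they miss things now and then, are a little off and sometimes report something else, mostly with a low value. They report only what shows in the picture. A call takes as long as a camera call. They do not tell look-alikes from the thing itself.
- r.search_frame(picture, label): "bbox" ([left, top, right, bottom] in pixels, round what is visible of it).
- r.pinpoint(picture, label): "uv" ([column, row] in pixels: a listed point, or the origin of a listed thing).
The state is a dict: "time": time; "joint_pos": joint angles; "qd": joint speeds; "joint_efforts": joint torques, N m; "tool_pos": TCP position; "tcp_rot": TCP orientation; "ft_force": force on the tool from outside, world axes, zero at the start; "wrist_torque": the same for the moment, N m; "finger_gap": finger opening in mm.
Only numpy, scipy, OpenCV 4.12 (cv2) and the standard library are available. Lean on these libraries where they do the work, as an engineer would, in place of code of your own. Each camera call takes 0.05 s, during which the arm holds its last target. There are 200 camera calls.

## Working session

There is one attempt and no reset: what is moved stays moved. The work goes in short steps, Python scripts to look and compute and a shell command to move; the robot and the scene stay as the last step left them, time stands still between calls to the robot, and variables do not carry over. Pictures are saved under pics/ and viewed, about 8 in all and at most 12, crops included, and the job is handed in when it is done.

```bash
mkdir -p pics; cat > h.py <<'E'
import numpy as np, cv2
from bench import r
from scipy.spatial.transform import Rotation as R
def save(s,n,crop=None,f=1):
    im=s["image"][:,:,::-1]
    if crop: l,t,rr,b=crop; im=im[t:b,l:rr]
    cv2.imwrite("pics/"+n,cv2.resize(im,None,fx=f,fy=f,interpolation=cv2.INTER_CUBIC))
def w(s,uv,z):
    K,T=np.array(s["K"]),np.array(s["T"]); d=T[:3,:3]@np.linalg.solve(K,[uv[0],uv[1],1]); o=T[:3,3]
    return (o+d*(z-o[2])/d[2]).round(1)
def px(s,p):
    K,T=np.array(s["K"]),np.array(s["T"]); q=K@(T[:3,:3].T@(np.array(p)-T[:3,3])); return q[:2]/q[2]
def tool(dw,st=None):
    st=st or r.sense(); return R.from_euler('xyz',st["tcp_rot"],degrees=True).inv().apply(dw)
E
python3 - <<'E'
from h import *
st=r.sense(); print(st["tool_pos"],st["tcp_rot"],st["finger_gap"],st["time"])
Z=dict(tank=0,tank_round=0,base=0,pocket=30,pocket_round=30,dial_grip=58,mark0=30,mark4=30,tumbler=0,soap_dish=0)
for n in("top","scene"):
    s=r.snapshot(n); save(s,n+"0.png",f=1.4); print(n,np.array(s["T"])[:3,3])
    for k,z in Z.items():
        for d in r.pinpoint(s,k)[:3]: print(n,k,round(d["conf"],2),np.round(d["uv"]),w(s,d["uv"],z))
E
```

```text
[166.04990877 576.02005257 252.22371164] [-1.79990072e+02  1.08358604e-01  7.39114360e+01] 85.463704904247 0.0
top [ 397.38912866  133.88870465 1485.43861712]
top tank 0.96 [154. 196.] [604.2 503.4   0. ]
top tank 0.92 [128. 265.] [414.3 575.8   0. ]
top tank 0.82 [188. 277.] [379.2 408.3   0. ]
top tank_round 0.88 [183. 296.] [326.3 421.5   0. ]
top tank_round 0.87 [202. 198.] [596.8 370.4   0. ]
top tank_round 0.77 [175. 200.] [594.4 444.    0. ]
top base 0.74 [376. 220.] [ 528.5 -114.     0. ]
top pocket 0.67 [353. 219.] [530.5 -47.4  30. ]
top pocket_round 0.55 [361. 196.] [593.  -69.3  30. ]
top dial_grip 0.73 [408. 234.] [ 485.6 -186.9   58. ]
top mark0 0.8 [387. 220.] [ 525.8 -138.    30. ]
top mark0 0.67 [419. 219.] [ 528.8 -224.9   30. ]
top mark4 0.8 [387. 220.] [ 525.8 -138.    30. ]
top mark4 0.67 [419. 219.] [ 528.8 -224.9   30. ]
top tumbler 0.96 [257. 180.] [646.2 214.9   0. ]
top soap_dish 0.79 [273. 249.] [452.2 173.1   0. ]
scene [1095.38612721 -279.91533642 1029.84598369]
scene tank 0.9 [362. 116.] [419.1 586.2   0. ]
scene tank 0.82 [391. 166.] [611.1 514.3   0. ]
scene tank 0.72 [338. 174.] [543.2 375.5   0. ]
scene tank_round 0.82 [348. 189.] [596.1 363.3   0. ]
scene tank_round 0.8 [305. 122.] [331.  435.6   0. ]
scene tank_round 0.71 [377. 174.] [607.4 462.1   0. ]
scene base 0.82 [177. 266.] [ 518.5 -122.7    0. ]
scene pocket 0.79 [205. 248.] [535.1 -49.2  30. ]
scene pocket_round 0.61 [212. 264.] [580.7 -59.9  30. ]
scene dial_grip 0.92 [142. 259.] [ 485.2 -184.7   58. ]
scene mark0 0.9 [143. 288.] [ 535.  -216.7   30. ]
scene mark0 0.86 [172. 262.] [ 517.7 -130.2   30. ]
scene mark4 0.9 [143. 288.] [ 535.  -216.7   30. ]
scene mark4 0.86 [172. 262.] [ 517.7 -130.2   30. ]
scene tumbler 0.74 [205. 250.] [523.1 -45.4   0. ]
scene tumbler 0.65 [320. 232.] [656.2 214.1   0. ]
scene soap_dish 0.81 [258. 183.] [432.  183.4   0. ]
```

View pics/top0.png

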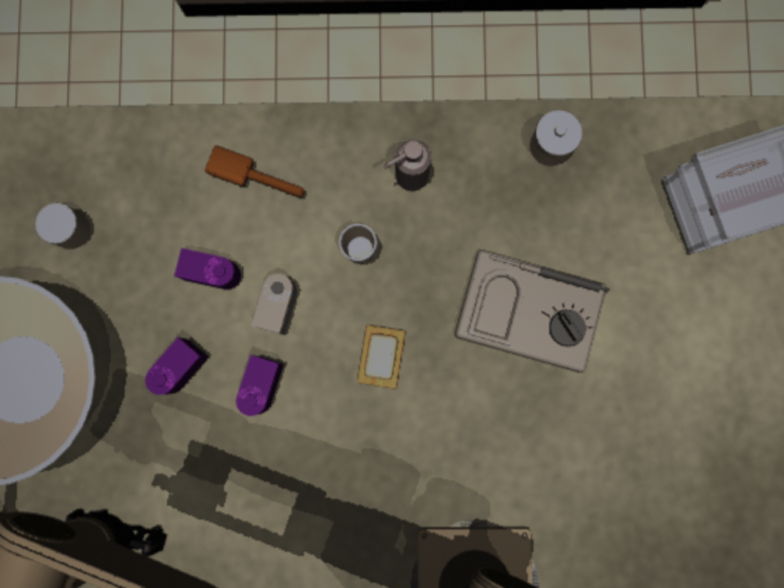

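View pics/scene0.png

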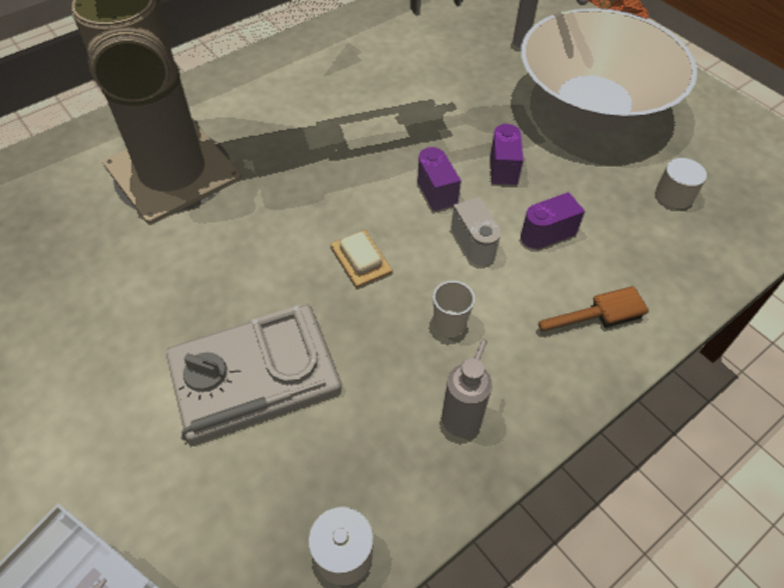

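The tank candidates (in full-resolution top pixels) are three purple tank shapes at (147,191), (126,262) and (184,274), and one pale one with a grey lid at (196,214). I choose the pale one. Next is a close crop with model overlays.

```bash
cat >> h.py <<'E'
def D(x,y,yaw,z,off=0,cx=0):
    a=np.linspace(-90,90,19); P=np.array([[-55-off,28+off],[-55-off,-28-off]]+[[27+(28+off)*np.cos(np.radians(t)),(28+off)*np.sin(np.radians(t))] for t in a])
    c,s=np.cos(np.radians(yaw)),np.sin(np.radians(yaw)); P=P@np.array([[c,s],[-s,c]])+[x,y]
    return np.c_[P,np.full(len(P),z)]
def rect(x,y,yaw,z,L,W):
    P=np.array([[L,W],[L,-W],[-L,-W],[-L,W]])/2; c,s=np.cos(np.radians(yaw)),np.sin(np.radians(yaw)); return np.c_[P@np.array([[c,s],[-s,c]])+[x,y],np.full(4,z)]
def draw(s,polys,crop,f):
    l,t,rr,b=crop; im=cv2.resize(s["image"][t:b,l:rr,::-1],None,fx=f,fy=f,interpolation=cv2.INTER_CUBIC)
    for P,c in polys:
        q=np.array([(px(s,p)-[l,t]+.5)*f-.5 for p in P]); cv2.polylines(im,[np.round(q*8).astype(np.int32)],True,c,1,cv2.LINE_AA,3)
    return im
E
python3 - <<'E'
from h import *
s=r.snapshot("top")
t=(540,372,-10); b=(526,-115,-14)
a=draw(s,[(D(*t,70),(0,255,0)),(D(*t,0),(0,0,255))],(170,185,220,245),8)
c=np.cos(np.radians(b[2]));sn=np.sin(np.radians(b[2]))
pk=(b[0]-10*c-65*sn,b[1]-10*sn+65*c); print(pk)
k=draw(s,[(rect(*b,30,180,260),(0,255,0)),(D(*pk,b[2],46),(0,0,255))],(320,170,440,270),6)
h=max(len(a),len(k)); a=cv2.copyMakeBorder(a,0,max(0,600-len(a)),0,0,0); k=cv2.copyMakeBorder(k,0,max(0,600-len(k)),0,0,0)
cv2.imwrite("pics/c1.png",np.hstack([a[:600],k[:600]])[:, :]); print(a.shape,k.shape)
E
python3 -c "
import cv2;i=cv2.imread('pics/c1.png');cv2.imwrite('pics/c1.png',cv2.resize(i,None,fx=.71,fy=.71,interpolation=cv2.INTER_AREA))"
```

```text
(np.float64(532.0219659512185), np.float64(-49.51155883606354))
(600, 400, 3) (600, 720, 3)
```

View pics/c1.png

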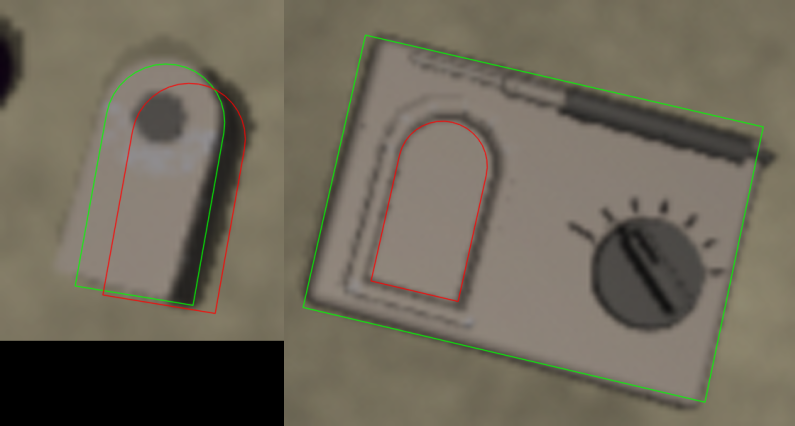

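```bash
cat >> h.py <<'E'
from scipy.optimize import minimize
from scipy.ndimage import map_coordinates
def samp(P,n=200):
    P=np.vstack([P,P[:1]]); L=np.r_[0,np.cumsum(np.linalg.norm(np.diff(P,axis=0),axis=1))]; t=np.linspace(0,L[-1],n,endpoint=False)
    return np.c_[[np.interp(t,L,P[:,i]) for i in range(3)]].T
def contrast(s,P,sign=0):
    # signed inside-minus-outside brightness along outline
    g=cv2.GaussianBlur(cv2.cvtColor(s["image"],cv2.COLOR_RGB2GRAY).astype(float),(0,0),0.7)
    S=samp(P); K,T=np.array(s["K"]),np.array(s["T"]); q=(S-T[:3,3])@T[:3,:3]@K.T; q=q[:,:2]/q[:,2:]
    d=np.roll(q,-1,0)-np.roll(q,1,0); n=np.c_[d[:,1],-d[:,0]]; n/=np.linalg.norm(n,axis=1)[:,None]
    n*=np.sign(((q-q.mean(0))*n).sum(1).mean()); f=lambda k: map_coordinates(g,[(q+k*n)[:,1],(q+k*n)[:,0]],order=1)
    v=f(-.7)-f(.7); v=np.clip(v,-15,15) 
    return np.abs(v).mean() if sign==0 else (sign*v).mean()
def fit(cost,x0,sp=(8,8,6),seed=0):
    best=None; rng=np.random.default_rng(seed)
    for i in range(40):
        x=np.array(x0)+(rng.uniform(-1,1,3)*sp if i else 0)
        m=minimize(lambda p:-cost(p),x,method="Nelder-Mead",options=dict(initial_simplex=x+np.vstack([np.zeros(3),np.diag([3,3,3])]),xatol=.05,fatol=1e-3))
        if best is None or m.fun<best.fun: best=m
    return best.x.round(2),round(-best.fun,2)
def pocket(b):
    c,sn=np.cos(np.radians(b[2])),np.sin(np.radians(b[2])); return b[0]-10*c-65*sn,b[1]-10*sn+65*c,b[2]
E
python3 - <<'E'
from h import *
for n in("top","scene"):
    s=r.snapshot(n)
    t,ft=fit(lambda p:contrast(s,D(*p,70),1),(541,382,-14)); print(n,"tank",t,ft)
    b,fb=fit(lambda p:contrast(s,rect(*p,30,180,260),0)+contrast(s,D(*pocket(p),46,6),0),(526,-115,-14),(5,5,3)); pk=pocket(b)
    print(n,"base",b,fb,"pocket",np.round(pk,1))
    p2,f2=fit(lambda p:contrast(s,D(*p,46,6),0),pk,(4,4,3));print("pocket only",p2,f2)
    if n=="top":
        a=draw(s,[(D(*t,70),(0,255,0))],(170,185,220,245),6);k=draw(s,[(rect(*b,30,180,260),(0,255,0)),(D(*pk,46,6),(0,0,255))],(320,170,430,265),4)
        a=cv2.copyMakeBorder(a,0,20,0,0,0); cv2.imwrite("pics/c2.png",np.hstack([a,k]))
    else:
        a=draw(s,[(D(*t,70),(0,255,0))],(310,135,365,195),6);k=draw(s,[(rect(*b,30,180,260),(0,255,0)),(D(*pk,46,6),(0,0,255))],(110,210,250,320),3)
        h=380;a=cv2.copyMakeBorder(a,0,h-len(a),0,0,0);k=cv2.copyMakeBorder(k,0,h-len(k),0,0,0);cv2.imwrite("pics/c3.png",np.hstack([a,k]))
A=cv2.imread("pics/c2.png");B=cv2.imread("pics/c3.png");A=cv2.resize(A,(B.shape[1],int(len(A)*B.shape[1]/A.shape[1])))
C=np.vstack([A,B]);f=min(1,600/len(C));cv2.imwrite("pics/c4.png",cv2.resize(C,None,fx=f,fy=f,interpolation=cv2.INTER_AREA))
E
```

```text
top tank [543.9  375.93 -16.85] 11.73
top base [ 527.11 -112.21  -16.29] 25.24 pocket [535.7 -47.  -16.3]
pocket only [533.65 -46.13 -16.4 ] 13.42
scene tank [543.35 378.15 -16.97] 9.83
scene base [ 542.49 -119.62  -16.14] 25.35 pocket [551.  -54.4 -16.1]
pocket only [553.47 -56.   -16.34] 14.23
```

View pics/c4.png

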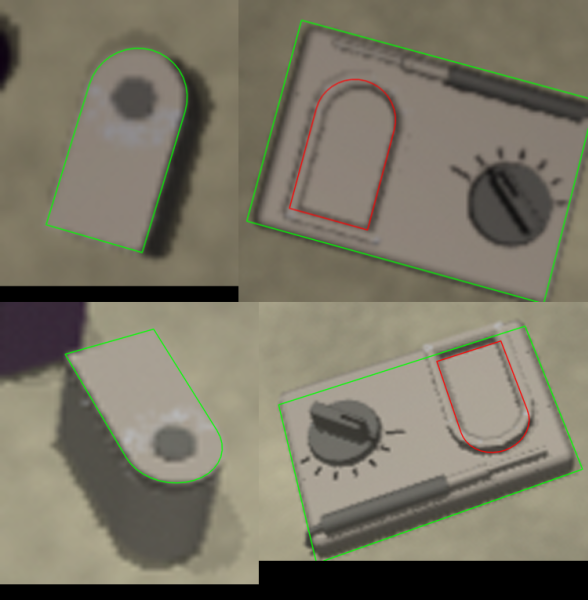

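```bash
cat >> h.py <<'E'
def circ(x,y,R_,z):
    a=np.linspace(0,2*np.pi,48,endpoint=False); return np.c_[x+R_*np.cos(a),y+R_*np.sin(a),np.full(48,z)]
def loc(b,x,y):
    c,s=np.cos(np.radians(b[2])),np.sin(np.radians(b[2])); return b[0]+x*c-y*s,b[1]+x*s+y*c
def ticks(b,r0=40,z=30.3):
    o=[]
    for k in range(7):
        an=np.radians(72-24*k); R1=58 if k==0 else 49
        o+=[(*loc(b,-15+q*np.cos(an),-75+q*np.sin(an)),z) for q in np.linspace(r0+1,R1-1,10 if k==0 else 6)]
    return np.array(o)
def bcost(s,b,tw=1):
    g=cv2.GaussianBlur(cv2.cvtColor(s["image"],cv2.COLOR_RGB2GRAY).astype(float),(0,0),0.7)
    q=np.array([px(s,p) for p in ticks(b)]); dark=-map_coordinates(g,[q[:,1],q[:,0]],order=1).mean()/3
    return contrast(s,rect(*b,30,180,260),1)+contrast(s,circ(*loc(b,-15,-75),36,41),-1)+tw*dark
E
python3 - <<'E'
from h import *
ims=[]
for n,cr,f in(("top",(320,170,440,270),5),("scene",(110,210,250,320),5)):
    s=r.snapshot(n)
    b,fb=fit(lambda p:bcost(s,p),(530,-115,-16),(10,8,3)); pk=pocket(b)
    print(n,"base",b,fb,"pocket",np.round(pk,1))
    ims.append(draw(s,[(rect(*b,30,180,260),(0,255,0)),(D(*pk,46,2),(0,0,255)),(D(*pk,30,2),(255,0,0)),(circ(*loc(b,-15,-75),36,41),(255,255,0))]+[(circ(*t[:2],.5,30),(0,255,255)) for t in ticks(b)[[9,33]]],cr,f))
w_=min(i.shape[1] for i in ims); C=np.vstack([cv2.resize(i,(w_,int(len(i)*w_/i.shape[1]))) for i in ims]); f=600/len(C); cv2.imwrite("pics/c5.png",cv2.resize(C,None,fx=f,fy=f,interpolation=cv2.INTER_AREA))
E
```

```text
top base [ 526.95 -117.88  -18.91] -18.66 pocket [538.6 -53.1 -18.9]
scene base [ 526.4  -116.24  -15.13] -25.99 pocket [533.7 -50.9 -15.1]
```

View pics/c5.png

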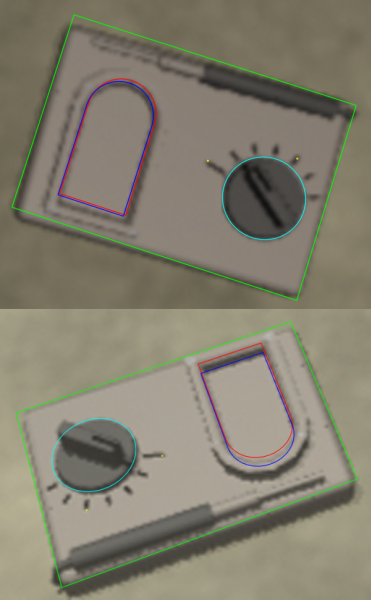

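The overlays show the tank fit is good. The base fit from the scene camera matches the edges and ticks at about (526.4, -116, -15°), and the top camera's first overlay agrees. Now I move above the tank.

```bash
python3 -c "
from h import *
st=r.sense();print(tool(np.array([543.5,377,140])-st['tool_pos'],st))"
```

```text
[-87.14151204 417.74549837 113.30188986]
```

```bash
python3 -m jog '[[-0.010,0.048,0,0.8,100],[-0.020,0.095,0.010,0.8,100],[-0.030,0.142,0.025,0.8,100],[-0.040,0.189,0.040,0.8,100],[-0.050,0.236,0.055,0.8,100],[-0.060,0.283,0.070,0.8,100],[-0.070,0.330,0.085,0.8,100],[-0.079,0.377,0.100,0.8,100]]' 40
python3 -c "
from h import *
st=r.sense();print(st['tool_pos'],st['tcp_rot'],st['finger_gap'],tool(np.array([543.5,377,140])-st['tool_pos'],st))"
```

```text
time: 2.15
tool_pos: [506.7, 395.7, 153.5]
tcp_rot: [180.0, -0.0, 73.1]
ft_force: [0.7, 1.9, 0.5]
finger_gap: 85.4
[506.6616219  395.74712534 153.45818395] [ 1.79985097e+02 -2.34529947e-02  7.31076728e+01] 85.44776943840264 [-7.23946504 40.69282143 13.46580689]
```

```bash
python3 -m jog '[[-0.007,0.041,0.013,0,100],[-0.007,0.041,0.013,0,100],[-0.007,0.041,0.040,0,100],[-0.007,0.041,0.070,0,100],[-0.007,0.041,0.095,0,100],[-0.007,0.041,0.107,0,100],[-0.007,0.041,0.107,0,100]]'
python3 -m jog '[[0,0,0,0,50],[0,0,0,0,50],[0,0,0,0,50],[0,0,0,0,50],[0,0,0,0,50],[0,0,0,0,50]]' 40
python3 -m jog '[[0,0,0,0,50],[0,0,-0.01,0,50],[0,0,-0.02,0,50],[0,0,-0.02,0,50]]'
```

```text
time: 2.85
tool_pos: [542.2, 376.5, 44.1]
tcp_rot: [-179.8, 0.2, 73.1]
ft_force: [-0.1, 1.0, 0.5]
finger_gap: 85.4
time: 3.45
tool_pos: [543.3, 377.3, 46.1]
tcp_rot: [-180.0, 0.0, 73.1]
ft_force: [-0.3, 0.6, 6.1]
finger_gap: 55.3
time: 3.85
tool_pos: [544.6, 378.0, 68.7]
tcp_rot: [179.9, -0.1, 73.1]
ft_force: [0.2, 0.5, -0.9]
finger_gap: 55.5
```

```bash
python3 -m jog '[[0,0,-0.040,0,50],[0,0,-0.085,0,50],[0,0,-0.085,0,50]]'
python3 -c "
from h import *
st=r.sense();print(st['time'],st['tool_pos'],st['ft_force'],st['finger_gap'],tool(np.array([533.5,-51,155])-st['tool_pos'],st))"
```

```text
time: 4.15
tool_pos: [548.3, 380.2, 162.8]
tcp_rot: [179.4, -0.7, 73.1]
ft_force: [1.8, 0.5, 0.2]
finger_gap: 55.5
4.15 [548.32780179 380.23710298 162.78553585] [1.7790947  0.54225339 0.23138253] 55.524326689004624 [-417.05209616  110.89407517    3.99630342]
```

```bash
python3 -m jog '[[-0.045,0.012,0,0,50],[-0.090,0.024,0,0,50],[-0.136,0.036,0,0,50],[-0.182,0.048,0,-1,50],[-0.228,0.061,0,-1.9,50],[-0.274,0.073,0,-1.9,50],[-0.320,0.085,0,-1.9,50],[-0.360,0.096,0,-1.9,50]]'
python3 -c "
from h import *
st=r.sense();print(st['time'],st['tool_pos'],st['tcp_rot'],st['ft_force'],st['finger_gap'],tool(np.array([533.5,-51,110])-st['tool_pos'],st))"
```

```text
time: 4.95
tool_pos: [535.3, 5.6, 159.5]
tcp_rot: [179.3, -0.7, 75.0]
ft_force: [0.3, 0.8, -2.4]
finger_gap: 55.5
4.95 [535.25527994   5.62525793 159.5097265 ] [179.33852175  -0.65231329  75.00393781] [ 0.31750611  0.76145864 -2.39249608] 55.519500677792614 [-55.71107206  12.39128112  49.02495756]
```

```bash
python3 -m jog '[[-0.030,0.007,0.010,0,50],[-0.056,0.0125,0.030,0,50],[-0.056,0.0125,0.049,0,50],[-0.056,0.0125,0.049,0,50],[-0.056,0.0125,0.049,0,50],[-0.056,0.0125,0.049,0,50]]'
python3 - <<'E'
from h import *
st=r.sense();print(st['time'],st['tool_pos'],st['tcp_rot'],st['ft_force'],st['finger_gap'])
ims=[]
y=-(st['tcp_rot'][2]) ; t0=(*st['tool_pos'][:2],st['tcp_rot'][2]-90); zt=st['tool_pos'][2]-46
b=(526.4,-116,-15.1)
for n,cr,f in(("top",(310,165,440,275),4.4),("scene",(110,180,260,320),4.4)):
    s=r.snapshot(n)
    pk=pocket(b)
    ims.append(draw(s,[(rect(*b,30,180,260),(0,255,0)),(D(*pk,46,12),(0,0,255)),(D(*t0,zt),(255,0,0)),(D(*t0,zt+70),(255,255,0)),(circ(*loc(b,-15,-75),36,41),(255,255,0))]+[(circ(*t[:2],.5,30),(0,255,255)) for t in ticks(b)[[9,33]]],cr,f))
h=600; A,B=[cv2.resize(i,(int(i.shape[1]*380/len(i)),380)) for i in ims]; C=np.hstack([A,B]); f=min(1,800/C.shape[1]); cv2.imwrite("pics/c6.png",cv2.resize(C,None,fx=f,fy=f,interpolation=cv2.INTER_AREA))
E
```

```text
time: 5.55
tool_pos: [534.4, -50.9, 111.3]
tcp_rot: [179.2, -0.7, 75.1]
ft_force: [0.8, -0.7, -1.8]
finger_gap: 55.5
5.55 [534.39016563 -50.89006079 111.32889223] [179.2310355   -0.66337278  75.05702164] [ 0.81971802 -0.73594013 -1.8019533 ] 55.467155569907995
```

View pics/c6.png

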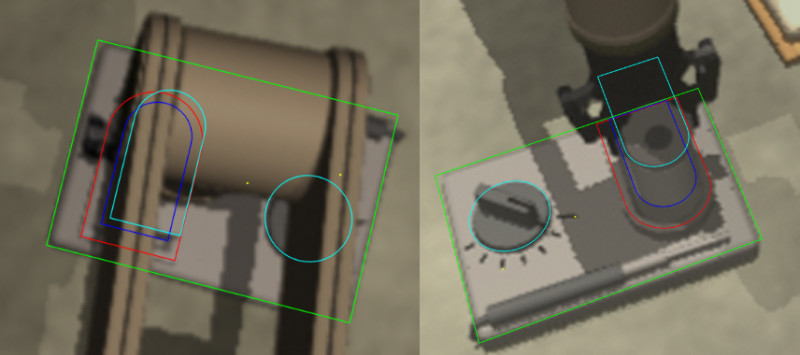

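```bash
python3 -m jog '[[-0.0006,-0.0011,0.005,0,50],[-0.0006,-0.0011,0.010,0,50],[-0.0006,-0.0011,0.014,0,50],[-0.0006,-0.0011,0.016,0,50],[-0.0006,-0.0011,0.018,0,50],[-0.0006,-0.0011,0.020,0,50],[-0.0006,-0.0011,0.022,0,50],[-0.0006,-0.0011,0.022,0,50]]'
```

```text
time: 6.45
tool_pos: [533.4, -50.9, 89.1]
tcp_rot: [179.2, -0.7, 75.1]
ft_force: [0.4, 0.6, -1.2]
finger_gap: 55.6
```

```bash
python3 -m jog '[[0,0,0.002,0,50],[0,0,0.004,0,50],[0,0,0.006,0,50],[0,0,0.006,0,50]]'; python3 -m jog '[[0,0,0.002,0,50],[0,0,0.004,0,50],[0,0,0.005,0,50],[0,0,0.005,0,50]]'
```

```text
time: 6.85
tool_pos: [533.8, -51.8, 83.5]
tcp_rot: [179.2, -0.6, 75.0]
ft_force: [-2.1, -4.9, 1.4]
finger_gap: 55.7
time: 7.25
tool_pos: [533.7, -51.8, 78.0]
tcp_rot: [179.2, -0.6, 75.0]
ft_force: [0.0, -4.3, -2.8]
finger_gap: 55.3
```

```bash
python3 -m jog '[[-0.0005,0,0.001,0,50],[-0.0005,0,0.002,0,50],[-0.0005,0,0.003,0,50],[-0.0005,0,0.003,0,50]]'
```

```text
time: 7.65
tool_pos: [534.5, -52.1, 76.3]
tcp_rot: [179.1, -0.6, 75.1]
ft_force: [-1.5, 0.1, 6.9]
finger_gap: 55.6
```

```bash
python3 -m jog '[[0,0,0,0,70],[0,0,0,0,85],[0,0,0,0,100],[0,0,0,0,100],[0,0,0,0,100]]'; python3 -m jog '[[0,0,-0.03,0,100],[0,0,-0.06,0,100],[0,0,-0.09,0,100],[0,-0.04,-0.11,0,100],[0,-0.08,-0.11,0,100],[0,-0.12,-0.11,0,100],[0,-0.12,-0.11,0,100],[0,-0.12,-0.11,0,100]]'
python3 - <<'E'
from h import *
b=(526.4,-116,-15.1); pk=pocket(b); ims=[]
for n,cr,f in(("top",(310,165,440,275),5),("scene",(110,190,260,320),5)):
    s=r.snapshot(n)
    t,ft=fit(lambda p:contrast(s,D(*p,100),1),pk,(5,5,4)); print(n,"tank@100",t,ft,"pocket",np.round(pk,1))
    for L in("dial_grip","mark4","mark0"):print(L,[(round(d["conf"],2),w(s,d["uv"],58 if L[0]=="d" else 30)) for d in r.pinpoint(s,L)[:2]])
    print("angles",loc(b,-15,-75))
    ims.append(draw(s,[(D(*pk,100),(0,255,0)),(D(*t,100),(0,0,255))],cr,f))
A,B=[cv2.resize(i,(int(i.shape[1]*340/len(i)),340)) for i in ims]; C=np.hstack([A,B]);f=800/C.shape[1]; cv2.imwrite("pics/c7.png",cv2.resize(C,None,fx=f,fy=f,interpolation=cv2.INTER_AREA))
print(r.sense()['ft_force'])
E
```

```text
time: 8.15
tool_pos: [534.4, -52.0, 76.1]
tcp_rot: [179.1, -0.6, 75.1]
ft_force: [-0.0, -0.5, 0.7]
finger_gap: 85.4
time: 8.95
tool_pos: [416.3, -21.7, 184.5]
tcp_rot: [179.0, -0.6, 75.1]
ft_force: [0.7, -0.1, 0.5]
finger_gap: 85.4
top tank@100 [549.37 -56.07 -16.72] 8.45 pocket [533.7 -50.6 -15.1]
dial_grip [(0.91, array([ 493.6, -184.8,   58. ]))]
mark4 [(0.77, array([ 515.8, -134.7,   30. ])), (0.69, array([ 525.4, -215. ,   30. ]))]
mark0 [(0.77, array([ 515.8, -134.7,   30. ])), (0.69, array([ 525.4, -215. ,   30. ]))]
angles (np.float64(492.380072388613), np.float64(-184.50287968630215))
scene tank@100 [538.03 -52.19 -12.47] 12.61 pocket [533.7 -50.6 -15.1]
dial_grip [(0.63, array([ 488.3, -180.2,   58. ]))]
mark4 [(0.81, array([ 522.2, -217.9,   30. ])), (0.67, array([ 530. , -130.3,   30. ]))]
mark0 [(0.81, array([ 522.2, -217.9,   30. ])), (0.67, array([ 530. , -130.3,   30. ]))]
angles (np.float64(492.380072388613), np.float64(-184.50287968630215))
[-0.51826954 -0.00133904  0.2229225 ]
```

View pics/c7.png

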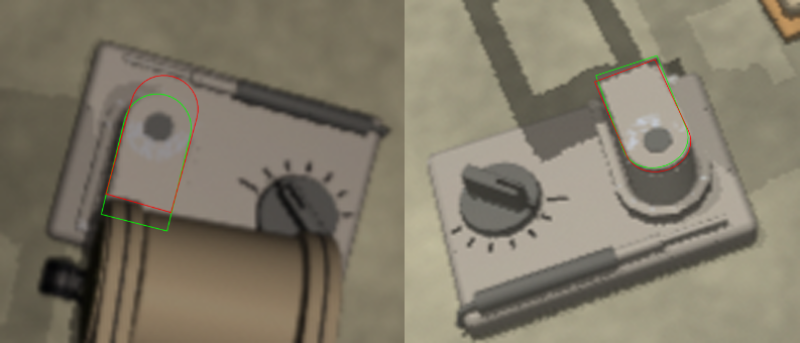

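```bash
python3 -m jog '[[0,0.04,0,0,0],[0,0.08,0.01,0,0],[0,0.119,0.03,0,0],[0,0.119,0.045,0,0],[0,0.119,0.055,0,0],[0,0.119,0.055,0,0],[0,0.119,0.055,0,0]]' 40;  python3 -m jog '[[0,0,0.002,0,0],[0,0,0.004,0,0],[0,0,0.006,0,0],[0,0,0.007,0,0],[0,0,0.007,0,0]]'
```

```text
time: 10.05
tool_pos: [532.4, -52.1, 131.6]
tcp_rot: [179.1, -0.6, 75.1]
ft_force: [0.5, 0.4, 0.2]
finger_gap: 0.1
time: 10.55
tool_pos: [532.4, -52.0, 124.5]
tcp_rot: [179.1, -0.6, 75.1]
ft_force: [-0.3, 0.7, 0.3]
finger_gap: -0.2
```

```bash
python3 -m jog '[[0,0,0.001,0,0],[0,0,0.002,0,0],[0,0,0.003,0,0],[0,0,0.003,0,0]]'
```

```text
time: 10.95
tool_pos: [532.5, -52.0, 122.1]
tcp_rot: [179.1, -0.6, 75.1]
ft_force: [-2.8, 1.2, 5.3]
finger_gap: -0.2
```

Contact came at a TCP height of about 122 mm, so the tank top is at 100 mm and the tank is home. The earlier top crop puts the dial bar at about 47° from base +x, which is mark 1. It needs 3 clicks, or 72° clockwise. I'll confirm this while retreating.

```bash
python3 -m jog '[[0,0,-0.03,0,0],[-0.04,0,-0.05,-8,60],[-0.08,0,-0.05,-16,60],[-0.12,-0.003,-0.05,-24,60],[-0.138,-0.004,-0.05,-32,60],[-0.138,-0.004,-0.05,-40,60],[-0.138,-0.004,-0.05,-47.8,60],[-0.138,-0.004,-0.05,-47.8,60]]'
python3 - <<'E'
from h import *
st=r.sense();print(st['tool_pos'],st['tcp_rot'],st['joint_pos'][5],tool(np.array([492.4,-184.5,110])-st['tool_pos'],st))
s=r.snapshot("scene"); b=(526.4,-116,-15.1); o=loc(b,-15,-75)
def bar(a,z,h=28): 
    a=np.radians(a+b[2]); u=np.array([np.cos(a),np.sin(a)]); v=np.array([-u[1],u[0]]); return [(*(np.array(o)+i*u*28+j*v*7),z) for i,j in((1,1),(1,-1),(-1,-1),(-1,1))]
im=draw(s,[],(110,225,190,305),7)
im2=draw(s,[(bar(48,71),(0,255,0)),([(*o,30),(*loc(b,-15+49*np.cos(np.radians(-24)),-75+49*np.sin(np.radians(-24))),30)],(0,0,255))],(110,225,190,305),5)
im1=cv2.resize(im,(400,400)); cv2.imwrite("pics/c8.png",np.hstack([im1,im2]))
E
```

```text
time: 11.75
tool_pos: [492.1, -184.9, 170.4]
tcp_rot: [179.0, 0.2, 123.0]
ft_force: [-0.4, -1.0, -0.1]
finger_gap: 51.3
[ 492.07139768 -184.90180961  170.44323159] [178.98107079   0.22089985 122.9597366 ] -149.81484503491436 [ 0.39139653 -0.58058599 60.44140471]
```

View pics/c8.png

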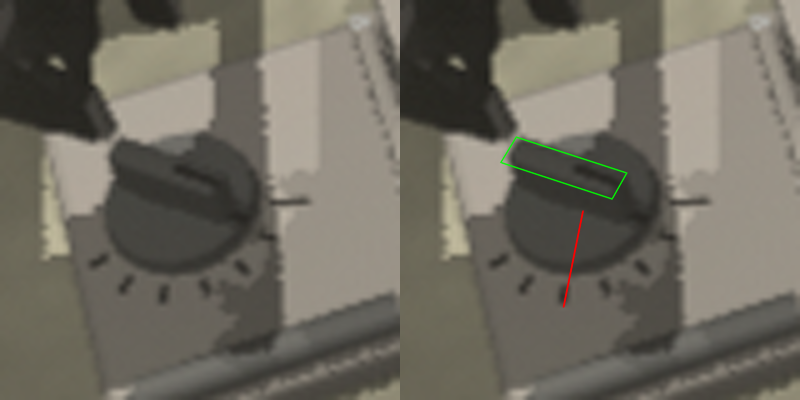

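```bash
python3 -m jog '[[0.0005,-0.0014,0.03,0,60],[0.0005,-0.0014,0.06,0,60],[0.0005,-0.0014,0.08,0,60],[0.0005,-0.0014,0.095,0,60],[0.0005,-0.0014,0.103,0,60],[0.0005,-0.0014,0.103,0,60],[0.0005,-0.0014,0.103,0,60]]';  python3 -m jog '[[0,0,0,0,40],[0,0,0,0,30],[0,0,0,0,20],[0,0,0,0,10],[0,0,0,0,10],[0,0,0,0,10]]' 25
```

```text
time: 12.5
tool_pos: [493.1, -184.6, 68.4]
tcp_rot: [178.9, 0.3, 122.7]
ft_force: [-0.5, 1.1, 0.6]
finger_gap: 51.6
time: 13.1
tool_pos: [492.8, -183.4, 69.2]
tcp_rot: [178.9, 0.1, 122.7]
ft_force: [-6.6, 9.2, 11.7]
finger_gap: 13.6
```

```bash
python3 -m jog '[[0.001,0,-0.001,0,10],[0.0015,0,-0.001,6,10],[0.0015,0,-0.001,12,10],[0.0015,0,-0.001,18,10],[0.0015,0,-0.001,24,10],[0.0015,0,-0.001,30,10],[0.0015,0,-0.001,36,10],[0.0015,0,-0.001,36,10]]'; python3 -c "
from h import *
st=r.sense();print(st['ft_force'],st['wrist_torque'],tool(st['ft_force'],st))"
```

```text
time: 13.9
tool_pos: [493.1, -185.2, 69.6]
tcp_rot: [178.8, -0.2, 86.4]
ft_force: [11.0, -16.6, -20.2]
finger_gap: 13.9
[ 10.97358122 -16.56488232 -20.24803296] [-2.90195638e+00 -1.88733517e+00  1.07213139e-03] [-15.92207073  11.5765993   20.42713054]
```

```bash
python3 -m jog '[[-0.0003,0.0003,0,0,10],[-0.0003,0.0003,0,6,10],[-0.0003,0.0003,0,12,10],[-0.0003,0.0003,0,18,10],[-0.0003,0.0003,0,24,10],[-0.0003,0.0003,0,30,10],[-0.0003,0.0003,0,35.5,10],[-0.0003,0.0003,0,35.5,10]]'; python3 -c "
from h import *
st=r.sense();print(st['ft_force'],st['wrist_torque'],tool(st['ft_force'],st))"
```

```text
time: 14.7
tool_pos: [492.4, -187.8, 69.5]
tcp_rot: [179.1, -0.6, 50.7]
ft_force: [-3.9, -11.2, -5.0]
finger_gap: 13.2
[ -3.90344737 -11.23205879  -5.04195404] [-2.13520162  0.69071866 -0.14312975] [-11.21888442   4.01739723   4.98141531]
```

```bash
python3 -m jog '[[0,0,0,0,10],[0,0,0,0,30],[0,0,0,0,60],[0,0,0,0,60],[0,0,0,0,60]]';  python3 -m jog '[[0,0,-0.03,0,60],[0,0,-0.07,0,60],[0,0,-0.11,0,60],[-0.03,-0.03,-0.13,0,60],[-0.06,-0.06,-0.14,0,60],[-0.1,-0.1,-0.14,0,60],[-0.12,-0.12,-0.14,0,60],[-0.12,-0.12,-0.14,0,60]]'
python3 - <<'E'
from h import *
b=(526.4,-116,-15.1); ims=[]; pk=pocket(b)
for n,cr,f in(("top",(310,165,440,275),5),("scene",(110,190,260,320),5)):
    s=r.snapshot(n); ims.append(draw(s,[(D(*pk,100),(0,255,0))],cr,f))
A,B=[cv2.resize(i,(int(i.shape[1]*340/len(i)),340)) for i in ims]; C=np.hstack([A,B]);f=800/C.shape[1]; cv2.imwrite("pics/c9.png",cv2.resize(C,None,fx=f,fy=f,interpolation=cv2.INTER_AREA))
st=r.sense();print(st['tool_pos'],st['ft_force'])
E
```

```text
time: 15.2
tool_pos: [492.6, -187.7, 69.7]
tcp_rot: [179.1, -0.6, 50.7]
ft_force: [0.5, 0.1, -0.3]
finger_gap: 51.4
time: 16.0
tool_pos: [318.2, -204.5, 206.2]
tcp_rot: [179.1, -0.6, 50.6]
ft_force: [0.6, 0.9, 0.1]
finger_gap: 51.4
[ 321.00905899 -204.6938756   206.86844827] [0.29255941 1.05646638 1.41473492]
```

View pics/c9.png

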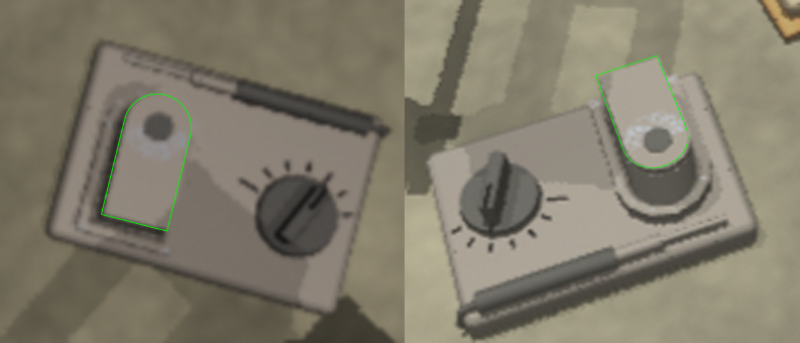

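```bash
python3 -m jog '[[0,0,0,0,60],[0,0,0,0,60],[0,0,0,0,60],[0,0,0,0,60]]'; python3 -c "
from h import *
print(max(abs(np.array(r.sense()['qd'])))); print(r.hand_in())"
```

```text
time: 16.5
tool_pos: [321.4, -204.5, 206.7]
tcp_rot: [179.0, -0.7, 50.7]
ft_force: [-0.0, 0.2, 0.3]
finger_gap: 51.5
0.3476195212461955
the job is handed in; nothing more can be done
None
```

The pale tank is in the base's pocket, rounded end in rounded end, and the dial is on the fourth mark. I handed the job in at 16.5 s; the hand-in gave no verdict.

- **Tank:** I lowered it in, let go and pressed lightly on its top. The fingers met it at about 100 mm, which is the seated height. In the last pictures the model outline at that height matched the tank in both cameras.
- **Dial:** It started on mark 1. I gripped the bar, turned it about 72° clockwise and let go. In both last pictures the pointer aims at the fourth short mark.
- **Arm:** It finished well clear, with almost no force at the wrist. I moved nothing near the tumbler or soap dish, but the last pictures did not check them.

Some checks disagreed or failed:

- **Base position:** The edge fits from the two cameras disagreed by a few degrees and up to 15 mm on the first tries. I used the scene camera's fit, which matched the marks, and the insertion needed little force.
- **Seated tank:** Just after I let go of the tank, the top camera's automatic fit was about 16 mm off because the arm blocked its view. The scene camera's fit was about 5 mm off.
- **Tool tilt:** The tool was tilted about 1° throughout.
- **Dial centre:** I had it a few mm off, which put up to about 28 N on the wrist during the turn.

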